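# Stiffness check of a ukulele soundboard

## Robot

A 7-joint arm with a two-finger parallel gripper is mounted at the origin on the work surface. World frame = base frame: x ahead of the robot, y to its left, z up, the work surface at z = 0. Lengths are in m, angles in rad, forces in N, time in s.
With the tool pointing down it reaches from about 0.425 to 0.825 m from the base axis. Payload 3.6 kg.
Tool frame: the origin (TCP) lies on the centre line of the jaws, within the pads' length; the fingertips stand 25 mm ahead of it and the grasp point (between the pads) lies 6 mm ahead of it (r.tip_extent is the distance from the TCP to the fingertips, in m); z points along the fingers, y is the direction in which the jaws open and shut (so a half turn about z gives the same grasp; the last joint's range is limited). The gripper opens to 93 mm and grips with 3 to 60 N. Pads are 15 mm wide; open, the fingers measure 128 mm over their backs; the gripper's body (75 mm by 188 mm) begins 65 mm behind the grasp point.
Start: joints at [-1.256, 0.615, -0.013, 1.423, 0.008, 1.103, -0.04], TCP at [0.218, 0.612, 0.244] pointing down, gripper open.
Joint ranges: [-3.12, 3.12], [-0.3, 2.06], [-1.34, 1.32], [0.26, 2.42], [-1.36, 4.5], [0.01, 1.98], [-2.84, 2.84]. Speed limits (rad/s): [2.79, 2.79, 3.14, 3.14, 3.14, 3.14, 3.14].

## Interface

Orientations are given as a unit quaternion [x, y, z, w].
In Python, from workcell import r gives the robot as it stands.
- The arm moves only by the shell command python3 -m handwheel 'ROWS' [OPENING] [FORCE]. ROWS is text: rows parted by semicolons, each of 6 numbers parted by spaces: the shift along the world's x, y, z as a fraction of full scale, then the turn, a rotation vector about the world's x, y, z as a fraction of full scale. A call has 1 to 20 rows; each row is the pose to reach, as a shift and turn from the pose commanded when the call began; what a row does not reach only later rows make up. Full scale, the value 1, is 100 cm for a shift and 90 degrees for a turn. A row lasts 1/12 s, in which the tool goes at most 41.7 mm and 7.16 degrees, less where a joint would pass 70% of its speed; a pose out of reach is approached as far as the arm can. A call with a number of a shift or a turn outside -1 to 1 is refused whole. A call with a gripper value outside its range is refused whole. OPENING is the opening, from 0 (shut) to 1 (fully open), set as the call begins (- or left out, the last holds). The fingers move at their own pace and stop on an object; FORCE is the grip in N (left out, the last holds). Time passes only in rows, so rows that repeat a pose let the fingers close. It gives the time, the measured TCP pose, the force and the opening at its end, in the units of the state.
- r.observe(): the state, without advancing time (a new reading comes with each control period).
- r.capture(name): name is "side" or "top" or "wrist"; returns a dict with "color" (400x640x3 uint8, red, green, blue), "z_map" (400x640 float32, m along the optical axis (not along the pixel's ray), 0 where there is no reading), "vertical_fov" (degrees; the focal length in pixels is half the picture's height over the tangent of half this angle, whatever the lens; pixels are square), "cx", "cy" (the principal point, pixels), "R" (3x3) and "t" (3): a world point X has camera coordinates R X + t; the wrist camera has in their place "mount" (4x4, takes a point from camera to tool coordinates, whose origin is the TCP and whose axes are the flange's). Camera axes: x right, y down, z forward; pixel columns grow to the right and rows downward; lengths in m; the calibration is good to about 2 mm. A picture is of the moment at which its call begins: read the wrist's pose just before it.
- r.job_done(): hands the job in, once; it reports no verdict.
Trained networks look in a picture, given as the dict that the camera call returned (one of the last four; its "shot" number tells which), for a name from the list of things; names that differ only in an ending like _2 or _b are one class to them, and where a whole thing is asked for, a point or a joint stands for the part that bears it (a point fixed in the world has none). Each returns a list of dicts, best first, with "score" (0 to 1); they miss things now and then, are a little off and sometimes report something else, mostly with a low value. They report only what shows in the picture. A call takes as long as a camera call.
- r.look_for(picture, label): "location" ([column, row] in pixels, amid what is visible of it).
- r.regions_of(picture, label): "pixels" (400x640 bool, what is visible of it) and "location" ([column, row] in pixels, amid what is visible of it).
- r.landmark_of(picture, label): "location" ([column, row] in pixels: a listed point, or the origin of a listed thing).
The state is a dict: "time": time; "qpos": joint angles; "qd": joint speeds; "joint_torque": joint torques, N m; "tool_pos": TCP position; "tcp_rot": TCP orientation; "force": force on the tool from outside, world axes, zero at the start; "wrist_torque": the same for the moment, N m; "opening": finger opening in m.
Only numpy, scipy, OpenCV 4.12 (cv2) and the standard library are available. Lean on these libraries where they do the work, as an engineer would, in place of code of your own. Each camera call takes 0.05 s, during which the arm holds its last target.

## Task

The bare ukulele soundboard on the sprung test jig is due for a stiffness check. With the fingertips press gently down on the green disc until the pointer stands in the green band of the scale (never down in the red), stay there a moment and let the board rise fully again, then do the same on the red disc and withdraw. Touch neither the blue and yellow discs nor the board or jig itself, do not pick up or push any disc aside, and leave the glue bottle and the screwdriver where they are.

Things in the scene. Friction and masses are not known exactly. Their poses are not given: they have to be found in the camera images.
- jig: Fixed test jig on the bench: wooden base slab 260 (its x) by 350 (its y) by 18 mm, origin at the centre of its underside, z up. Four spring posts carry the flat soundboard, 5 mm thick, top 75 mm above the bench: 315 mm long along the jig's y (-155 to +160), 220 mm wide at the lower bout (y -45), 170 mm at the upper bout (y +75).
- scale (a point): Centre of the top of the white scale that stands on the jig, 12 by 30 mm, 84 mm above the bench. On its far (jig +x) face a green band covers 3 to 11 mm below the pointer's rest height, with a red band below it. The black pointer rides on the board.
- soundboard (a joint): How far the whole soundboard is pressed down, in m: 0 at rest (held up against a stop by its springs), green band 0.003 to 0.011, bottom stop at 0.014. It moves straight down without tilting, wherever it is pressed. It starts to give at about 1.5 N, then 0.5 N more for each mm (about 3 N at 3 mm, 7 N at 11 mm), is damped (60 N per m/s) and rises by itself when released.
- board_top (a point): Point on the top face of the soundboard, above the jig's origin, 75 mm above the bench at rest; it moves down with the board.
- pad_green: Green round disc, 40 mm across and 8 mm thick, 30 g, lying loose and flat on the soundboard; origin at the centre of its underside, z up, so its top is 8 mm above. The first one to press, about its middle.
- pad_red: Red round disc, 40 mm across and 8 mm thick, 30 g, lying loose and flat on the soundboard; origin at the centre of its underside, z up, so its top is 8 mm above. The second one to press, about its middle.
- pad_blue: Blue round disc, 40 mm across and 8 mm thick, 30 g, lying loose and flat on the soundboard; origin at the centre of its underside, z up, so its top is 8 mm above. Leave alone.
- pad_yellow: Yellow round disc, 40 mm across and 8 mm thick, 30 g, lying loose and flat on the soundboard; origin at the centre of its underside, z up, so its top is 8 mm above. Leave alone. The four discs lie at four places on the board in any order, centres at least 65 mm apart.
- glue: White plastic glue bottle with an orange cap, 56 mm in diameter, 140 mm tall, standing loose on the bench 60 to 100 mm beyond the upper-bout edge of the jig; origin at the centre of its underside. Leave alone.
- driver: Screwdriver with a wooden handle, 200 mm long, lying loose on the bench beside the lower-bout edge of the jig; x along its length. Leave alone.

How it is judged:
On the way, in this order (a step that is already met when the one before it is completed fails the run):
1. the fingertips press the green disc and hold the pointer in the green band for 0.3 s (contact force between the fingers and pad_green above 0.5 N and value of joint soundboard between 0.003 and 0.011 m), for 0.3 s.
2. the board is let up again (within 1.5 mm of rest) (value of joint soundboard below 0.0015 m and contact force between the fingers and pad_green below 0.2 N), for 0.1 s.
3. the fingertips press the red disc and hold the pointer in the green band for 0.3 s (contact force between the fingers and pad_red above 0.5 N and value of joint soundboard between 0.003 and 0.011 m), for 0.3 s.
At the end, for the whole second after the job is handed in: The board is back within 1.5 mm of its rest height, all four discs lie at rest within 10 mm of where they started, and the bottle and the screwdriver are within 12 mm of where they started (value of joint soundboard below 0.0015 m and distance of each of pad_green, pad_red, pad_blue, pad_yellow from where it was at the start of the episode below 0.01 m and linear speed of each of pad_green, pad_red, pad_blue, pad_yellow below 0.02 m/s and distance of each of glue, driver from where it was at the start of the episode below 0.012 m); the robot touches nothing.
It fails at once if the board is pressed past the green band (more than 11.5 mm) (value of joint soundboard above 0.0115 m).
It fails at once if the robot touches the blue or yellow disc (over 0.3 N) (contact force between any of the fingers, the arm and pad_blue above 0.3 N or contact force between any of the fingers, the arm and pad_yellow above 0.3 N).
It fails at once if the robot touches the soundboard or the jig itself (over 0.5 N) (contact force between any of the fingers, the arm and jig above 0.5 N).
It fails at once if a disc is lifted (more than 8 mm), or moved by more than 19 mm (height (world z) of any of pad_green, pad_red, pad_blue, pad_yellow above 0.083 m or distance of any of pad_green, pad_red, pad_blue, pad_yellow from where it was at the start of the episode above 0.019 m).
It fails at once if the glue bottle or the screwdriver is moved by more than 20 mm, or the bottle tipped (distance of any of glue, driver from where it was at the start of the episode above 0.02 m or angle between glue's own z axis and vertical above 0.3 rad).
It also fails if it takes over 48 s, if anything falls off the work surface, if the arm or the gripper's body presses on something with over 40 N, if the wrist force passes 120 N, or if a joint passes its speed limit or range.

## Working session

There is one attempt and no reset: what is moved stays moved. The work goes in short steps, Python scripts to look and compute and a shell command to move; the robot and the scene stay as the last step left them, time stands still between calls to the robot, and variables do not carry over. Pictures are saved under pics/ and viewed, and the job is handed in when it is done.

```bash
mkdir -p pics; ls; cat > h.py <<'E'
import numpy as np, cv2
from workcell import r
def save(p,n):
    cv2.imwrite('pics/'+n,cv2.cvtColor(p['color'],cv2.COLOR_RGB2BGR))
def w(p,u,v,z=None,height=None):
    f=200/np.tan(np.radians(p['vertical_fov'])/2)
    d=np.array([(u-p['cx'])/f,(v-p['cy'])/f,1.0])
    R=np.array(p['R']);t=np.array(p['t']); c=-R.T@t
    if height is not None:
        D=R.T@d; return c+D*(height-c[2])/D[2]
    return R.T@(d*z-t)
E
python3 - <<'E'
from h import *
s=r.observe();print(s['time'],s['tool_pos'],s['tcp_rot'],s['force'],s['opening'],r.tip_extent)
for n in ['top','side']:
    p=r.capture(n);save(p,n+'0.png');print(n,p['vertical_fov'],p['R'],p['t'])
    for l in ['pad_green','pad_red','pad_blue','pad_yellow','glue','driver','jig','scale','board_top']:
        try:
            q=r.regions_of(p,l)[:1] 
            for x in q:
                m=x['pixels'];zz=p['z_map'][m];zz=zz[zz>0]
                h=0.083 if 'pad' in l else 0.075
                ys,xs=np.nonzero(m)
                u,v=xs.mean(),ys.mean()
                print(n,l,round(x['score'],2),np.round(x['location'],1),m.sum(),'hplane',w(p,u,v,height=h).round(4),'depth',w(p,u,v,z=np.median(zz)).round(4))
        except Exception as e: print(l,e)
        for x in r.landmark_of(p,l)[:1]:
            print('   lm',l,round(x['score'],2),np.round(x['location'],1))
    if n=='top': print(r.observe()['time'])
E
```

```text
pics
0.0 [0.21758591 0.61171516 0.24248618] [ 1.69998457e-01  9.85443478e-01 -1.27870180e-03 -2.03964207e-04] [0.20814738 0.88369806 0.2788776 ] 0.09307015817894043 0.025
top 53.38860364363091 [[-0.00533092 -0.99997703 -0.00418528]
 [-0.97617118  0.00611189 -0.21691581]
 [ 0.21693641  0.00292919 -0.97618134]] [0.03006023 0.61380733 0.78747344]
top pad_green 0.82 [373.1 233.5] 288 hplane [ 0.5317 -0.0933  0.083 ] depth [ 0.5317 -0.0934  0.0825]
   lm pad_green 0.62 [373.  234.5]
top pad_red 0.52 [291. 204.] 237 hplane [0.5921 0.0825 0.083 ] depth [0.5922 0.0825 0.083 ]
   lm pad_red 0.67 [289.9 202.7]
top pad_blue 0.83 [365.2 181.8] 276 hplane [ 0.6447 -0.0696  0.083 ] depth [ 0.6448 -0.0696  0.0829]
   lm pad_blue 0.78 [365. 180.]
top pad_yellow 0.65 [303.9 242.5] 274 hplane [0.5108 0.0579 0.083 ] depth [0.5108 0.0579 0.083 ]
   lm pad_yellow 0.87 [304.8 244.8]
top glue 0.64 [206.3 211.3] 812 hplane [0.5771 0.261  0.075 ] depth [0.5735 0.2553 0.0952]
   lm glue 0.78 [213.5 217.9]
top driver 0.9 [460.2 215.8] 547 hplane [ 0.5682 -0.2704  0.075 ] depth [ 0.5771 -0.2893  0.0221]
   lm d
[... 995 characters left out ...]
54.6 225.4]
   lm pad_yellow 0.56 [287.5 197.9]
side glue 0.95 [306.  169.2] 642 hplane [0.5789 0.2545 0.075 ] depth [0.578  0.2455 0.0791]
   lm glue 0.91 [308.  187.4]
side driver 0.64 [334.7 326.1] 1026 hplane [ 0.5718 -0.3466  0.075 ] depth [ 0.5822 -0.2985  0.0221]
   lm driver 0.56 [358.8 322.1]
side jig 0.67 [314.3 243. ] 11005 hplane [ 0.5648 -0.1268  0.075 ] depth [ 0.5692 -0.0939  0.0513]
   lm jig 0.73 [314.9 235.7]
side scale 0.79 [314.8 245.4] 10772 hplane [ 0.565  -0.1278  0.075 ] depth [ 0.5694 -0.0947  0.0511]
   lm scale 0.9 [352.7 193.7]
side board_top 0.55 [319.9 219.9] 5021 hplane [ 0.5752 -0.0471  0.075 ] depth [ 0.5751 -0.0482  0.0757]
   lm board_top 0.62 [318.  211.8]
```

View pics/top0.png

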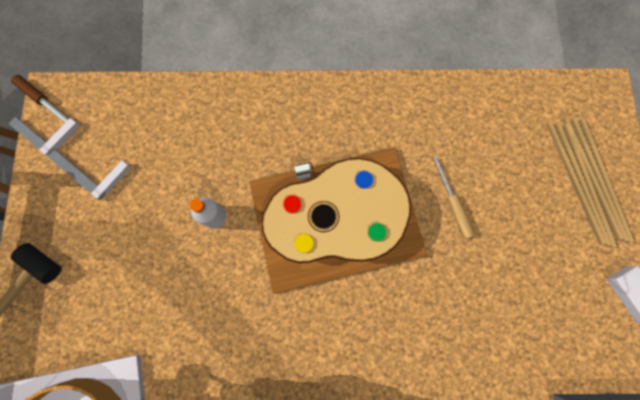

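View pics/side0.png

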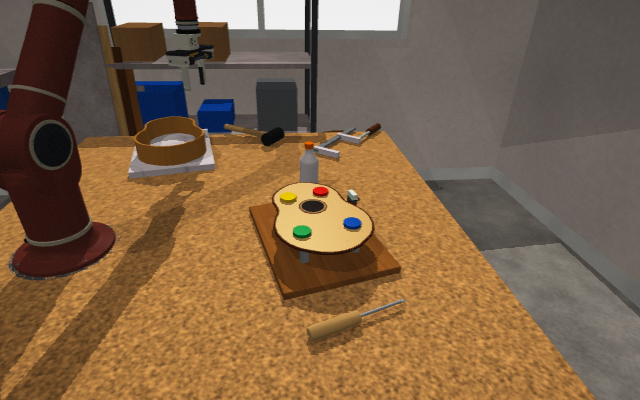

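The top view shows the discs green (377,232), red (292,204), blue (364,180) and yellow (304,243), with the bottle at (207,212) and the scale at (303,170). The side view shows the same layout. The network's green location is about 4 px off the picture, so I'll refine the centres by colour.

```bash
cat >> h.py <<'E'
def pads(p):
    hsv=cv2.cvtColor(p['color'],cv2.COLOR_RGB2HSV)
    out={}
    rng={'green':(50,85),'red':(-6,6),'blue':(100,125),'yellow':(24,33)}
    for k,(a,b) in rng.items():
        H=hsv[...,0].astype(int)
        H=np.where(H>170,H-180,H)
        m=((H>=a)&(H<=b)&(hsv[...,1]>170)&(hsv[...,2]>70)).astype(np.uint8)
        n,l,s,c=cv2.connectedComponentsWithStats(m)
        for i in range(1,n):
            X=w(p,*c[i],height=.081)
            if s[i,4]>60 and .4<X[0]<.75 and abs(X[1])<.2:
                d=p['z_map'][l==i]; d=np.median(d[d>0]) if (d>0).any() else np.nan
                out.setdefault(k,[]).append((s[i,4],c[i].round(1),X.round(4),w(p,*c[i],z=d).round(4)))
    return out
E
python3 - <<'E'
from h import *
for n in ['top','side']:
    p=r.capture(n);print(n,p['cx'],p['cy'])
    for k,v in pads(p).items():print(k,v)
    big=cv2.resize(p['color'][140:300,240:440],None,fx=4,fy=4,interpolation=cv2.INTER_CUBIC)
    cv2.imwrite(f'pics/{n}1.png',big[...,::-1][:600])
print(r.observe()['time'])
E
```

```text
top 317.98131669613826 195.29340484796666
green [(np.int32(207), array([376.9, 231.7]), array([ 0.533 , -0.0951,  0.081 ]), array([ 0.5327, -0.0948,  0.083 ]))]
red [(np.int32(236), array([291.9, 203.8]), array([0.593 , 0.0815, 0.081 ]), array([0.5926, 0.0814, 0.083 ]))]
blue [(np.int32(196), array([363.7, 179.2]), array([ 0.6456, -0.0712,  0.081 ]), array([ 0.645 , -0.071 ,  0.0831]))]
yellow [(np.int32(281), array([303.7, 242.9]), array([0.5107, 0.0564, 0.081 ]), array([0.5105, 0.0564, 0.083 ]))]
side 317.24032306894844 199.510499716221
green [(np.int32(147), array([301. , 230.7]), array([ 0.5296, -0.0943,  0.081 ]), array([ 0.5292, -0.0987,  0.084 ]))]
red [(np.int32(114), array([320.1, 191.1]), array([0.5907, 0.0794, 0.081 ]), array([0.5901, 0.0745, 0.0836]))]
blue [(np.int32(154), array([351.6, 222.9]), array([ 0.6426, -0.0734,  0.081 ]), array([ 0.6418, -0.0772,  0.0835]))]
yellow [(np.int32(120), array([287.7, 196.7]), array([0.5082, 0.0564, 0.081 ]), array([0.508 , 0.0516, 0.0837]))]
2.0
```

View pics/top1.png

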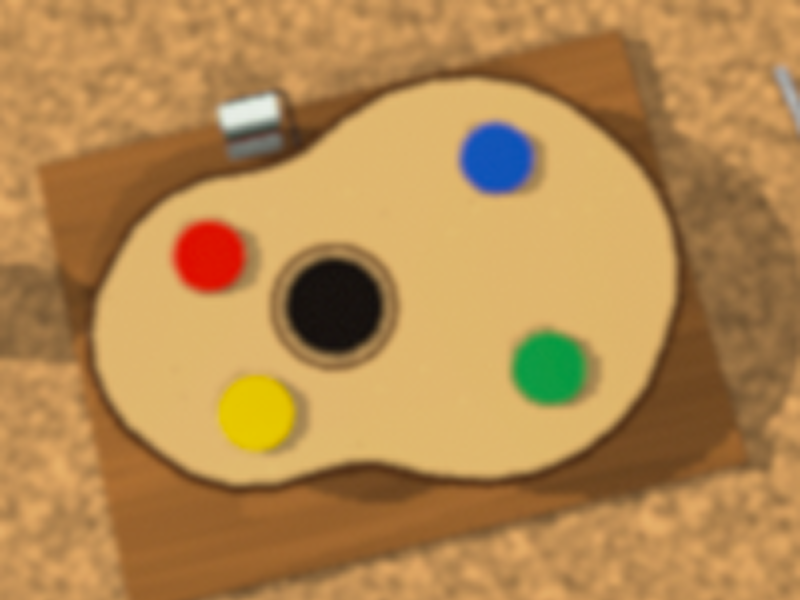

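```bash
python3 -m handwheel '0.2 -0.3 0 0 0 0;0.2 -0.3 0 0 0 0;0.2 -0.3 0 0 0 0;0.2 -0.3 0 0 0 0;0.2 -0.3 0 0 0 0;0.2 -0.3 0 0 0 0;0.2 -0.3 0 0 0 0;0.2 -0.3 0 0 0 0;0.2 -0.3 0 0 0 0;0.315 -0.706 0 0 0 0;0.315 -0.706 0 0 0 0;0.315 -0.706 0 0 0 0;0.315 -0.706 0 0 0 0;0.315 -0.706 0 0 0 0;0.315 -0.706 0 0 0 0;0.315 -0.706 0 0 0 0;0.315 -0.706 0 0 0 0;0.315 -0.706 0 0 0 0;0.315 -0.706 0 0 0 0;0.315 -0.706 0 0 0 0' 0 10
python3 - <<'E'
from h import *
s=r.observe();print(s['time'],s['tool_pos'],s['tcp_rot'],s['force'],s['opening'])
E
```

```text
time: 3.67
tool_pos: [0.5336, -0.104, 0.244]
tcp_rot: [0.176, 0.984, -0.003, 0.002]
force: [-0.7, -1.3, -0.2]
opening: 0.0002
3.6667 [ 0.53364412 -0.10400126  0.24400867] [ 0.17637737  0.98431544 -0.00334439  0.00171933] [-0.68674282 -1.28794483 -0.15451257] 0.00024240332426642814
```

```bash
python3 -m handwheel '0 0 -0.04 0 0 0;0 0 -0.07 0 0 0;0 0 -0.07 0 0 0;0 0 -0.07 0 0 0;0 0 -0.07 0 0 0'
cat >> h.py <<'E'
from scipy.spatial.transform import Rotation as Ro
def wcap(name):
    s=r.observe();p=r.capture('wrist');save(p,name)
    M=np.array(p['mount']);T=np.eye(4);T[:3,:3]=Ro.from_quat(s['tcp_rot']).as_matrix();T[:3,3]=s['tool_pos']
    C=T@M; p['R']=C[:3,:3].T; p['t']=-C[:3,:3].T@C[:3,3]
    return s,p
E
python3 - <<'E'
from h import *
s,p=wcap('w1.png');print(s['time'],s['tool_pos'],s['tcp_rot'],s['force'])
for k,v in pads(p).items():print(k,v)
E
```

```text
time: 4.08
tool_pos: [0.534, -0.0935, 0.1751]
tcp_rot: [0.17, 0.985, 0.0, 0.001]
force: [-0.4, -0.4, 0.6]
opening: 0.0005
4.0833 [ 0.53395428 -0.09349877  0.17508462] [1.69789125e-01 9.85479632e-01 4.04594098e-06 1.24403267e-03] [-0.37674002 -0.41990439  0.61188391]
red [(np.int32(1687), array([528.4, 204. ]), array([0.591 , 0.0796, 0.081 ]), array([0.5901, 0.0785, 0.0828])), (np.int32(173), array([500.4, 268.5]), array([0.6458, 0.0456, 0.081 ]), array([0.6636, 0.057 , 0.0579]))]
yellow [(np.int32(1881), array([484.4, 122.1]), array([0.5091, 0.0562, 0.081 ]), array([0.5087, 0.055 , 0.0832]))]
```

View pics/w1.png

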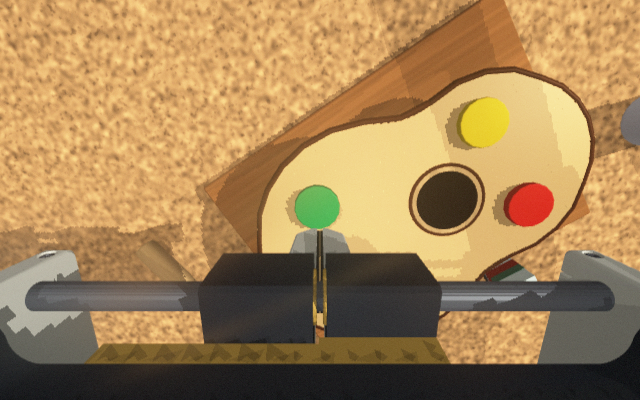

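```bash
python3 - <<'E'
from h import *
s,p=wcap('w2.png')
print(s['tool_pos'],s['force'],w(p,317,206.5,height=.082),w(p,529,204,height=.082))
T=np.array(s['tool_pos']);
for X in [T+[0,0,-.025]]:
    c=p['R']@X+p['t'];f=200/np.tan(np.radians(p['vertical_fov'])/2);print(c[:2]/c[2]*f+[p['cx'],p['cy']])
E
```

```text
[ 0.53428182 -0.09355684  0.17559083] [ 0.15373446 -0.39692904 -0.38923805] [ 0.53116367 -0.09596882  0.082     ] [0.59141006 0.07981204 0.082     ]
[321.47376062 240.67406317]
```

```bash
python3 -m handwheel '-0.002 -0.0015 -0.02 0 0 0;-0.002 -0.0015 -0.04 0 0 0;-0.002 -0.0015 -0.05 0 0 0;-0.002 -0.0015 -0.055 0 0 0;-0.002 -0.0015 -0.058 0 0 0;-0.002 -0.0015 -0.06 0 0 0;-0.002 -0.0015 -0.06 0 0 0;-0.002 -0.0015 -0.06 0 0 0'; python3 - <<'E'
from h import *
s,p=wcap('w3.png')
print(s['tool_pos'],s['force'])
E
```

```text
time: 4.85
tool_pos: [0.5314, -0.0952, 0.1144]
tcp_rot: [0.17, 0.985, -0.0, 0.001]
force: [0.1, -0.4, -0.4]
opening: 0.0003
[ 0.53140239 -0.09521123  0.11436381] [ 0.08014567 -0.44963205 -0.36381011]
```

View pics/w3.png

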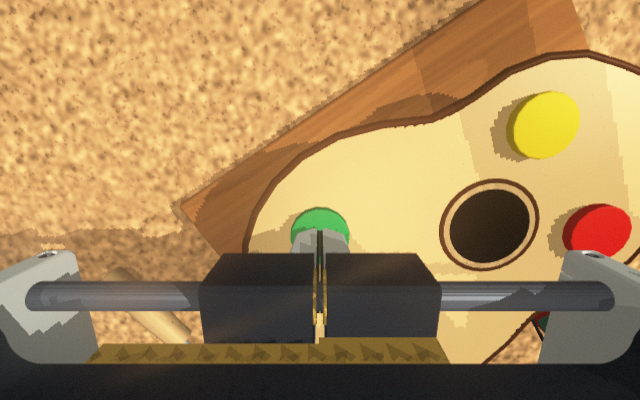

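The fingertips stand centred over the green disc (columns 291–349), about 6 mm above it. I'll go down in small steps.

```bash
python3 -m handwheel '0 0 -0.003 0 0 0;0 0 -0.006 0 0 0;0 0 -0.008 0 0 0;0 0 -0.009 0 0 0;0 0 -0.01 0 0 0;0 0 -0.01 0 0 0;0 0 -0.01 0 0 0'; python3 -c "
from h import *
s=r.observe();print(s['tool_pos'],s['force'])"
```

```text
time: 5.48
tool_pos: [0.5313, -0.0952, 0.1039]
tcp_rot: [0.17, 0.985, -0.0, 0.0]
force: [0.1, 0.0, 4.2]
opening: 0.0003
[ 0.53126799 -0.09522024  0.10387839] [0.07223717 0.02790503 4.17131064]
```

```bash
python3 -m handwheel '0 0 -0.001 0 0 0;0 0 -0.0015 0 0 0;0 0 -0.0015 0 0 0;0 0 -0.0015 0 0 0;0 0 -0.0015 0 0 0;0 0 -0.0015 0 0 0;0 0 -0.0015 0 0 0'; python3 - <<'E'
from h import *
s=r.observe();print(s['tool_pos'],s['force'])
p=r.capture('side');save(p,'s3.png')
cv2.imwrite('pics/s3z.png',cv2.resize(p['color'][150:270,240:400],None,fx=5,fy=5)[...,::-1])
E
```

```text
time: 6.07
tool_pos: [0.5312, -0.0952, 0.1023]
tcp_rot: [0.17, 0.985, -0.0, 0.0]
force: [0.9, -0.0, 5.1]
opening: 0.0005
[ 0.53124637 -0.09518437  0.1022795 ] [ 8.94433713e-01 -7.25547003e-04  5.13349111e+00]
```

View pics/s3z.png

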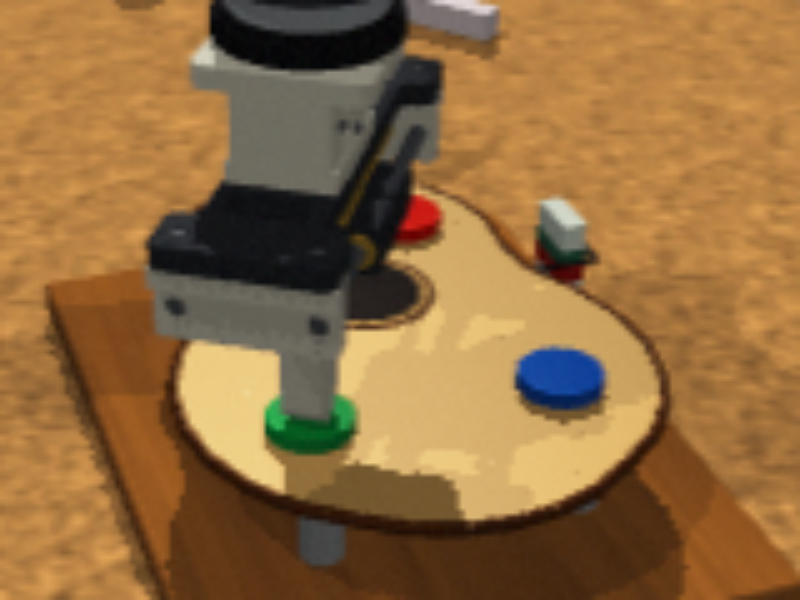

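The side view shows the fingertips on the green disc (about (310,415) in the zoom), with the pointer at (590,255) in the green band. I've held it there long enough, so I'll release, raise, and cross to red.

```bash
python3 -m handwheel '0 0 0 0 0 0;0 0 0.004 0 0 0;0 0 0.01 0 0 0;0 0 0.02 0 0 0;0 0 0.04 0 0 0;0 0 0.06 0 0 0;0 0 0.06 0 0 0;0.012 0.035 0.06 0 0 0;0.024 0.07 0.06 0 0 0;0.036 0.105 0.06 0 0 0;0.048 0.14 0.06 0 0 0;0.056 0.165 0.06 0 0 0;0.06 0.175 0.06 0 0 0;0.06 0.175 0.06 0 0 0;0.06 0.175 0.06 0 0 0;0.06 0.175 0.06 0 0 0;0.06 0.175 0.06 0 0 0'; python3 - <<'E'
from h import *
s,p=wcap('w4.png')
print(s['tool_pos'],s['force'])
for k,v in pads(p).items():print(k,v)
p=r.capture('top')
for k,v in pads(p).items():print(k,v)
E
```

```text
time: 7.53
tool_pos: [0.5903, 0.0765, 0.1622]
tcp_rot: [0.172, 0.985, -0.001, -0.0]
force: [0.3, -0.3, 0.2]
opening: 0.0006
[0.59034481 0.0765422  0.16215568] [ 0.32979593 -0.25121567  0.23788946]
red [(np.int32(1506), array([326.3, 211.5]), array([0.59  , 0.0812, 0.081 ]), array([0.5894, 0.0814, 0.083 ]))]
blue [(np.int32(584), array([187.1, 322.8]), array([ 0.649 , -0.0784,  0.081 ]), array([ 0.6479, -0.0768,  0.0829]))]
yellow [(np.int32(2110), array([259.6, 127.6]), array([0.5086, 0.0555, 0.081 ]), array([0.5087, 0.0559, 0.083 ]))]
green [(np.int32(205), array([376.7, 232.1]), array([ 0.5322, -0.0947,  0.081 ]), array([ 0.5319, -0.0944,  0.083 ]))]
blue [(np.int32(193), array([363.7, 179.1]), array([ 0.6457, -0.0712,  0.081 ]), array([ 0.6452, -0.071 ,  0.083 ]))]
```

View pics/w4.png

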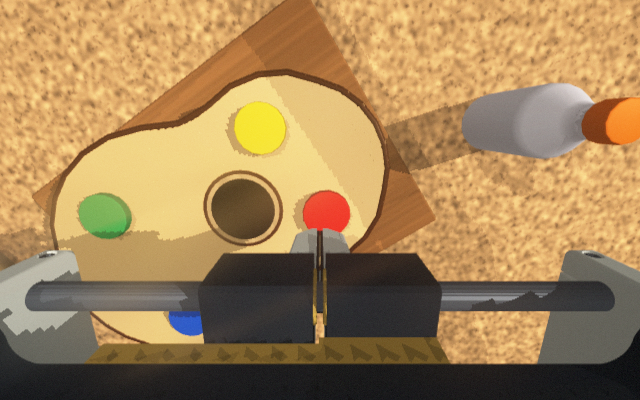

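Red is at (326,212), essentially under the fingertips, while the arm is still settling a few mm short in y. Green hasn't moved.

```bash
python3 -m handwheel '0 0.001 -0.015 0 0 0;0 0.001 -0.03 0 0 0;0 0.001 -0.04 0 0 0;0 0.001 -0.044 0 0 0;0 0.001 -0.047 0 0 0;0 0.001 -0.048 0 0 0;0 0.001 -0.048 0 0 0;0 0.001 -0.048 0 0 0;0 0.001 -0.048 0 0 0'; python3 - <<'E'
from h import *
s,p=wcap('w5.png')
print(s['tool_pos'],s['force'])
E
```

```text
time: 8.38
tool_pos: [0.5913, 0.0809, 0.1148]
tcp_rot: [0.17, 0.985, 0.0, 0.001]
force: [1.4, 0.7, -0.2]
opening: 0.0002
[0.59127559 0.08094676 0.11480162] [ 1.37353092  0.71640882 -0.23931074]
```

View pics/w5.png

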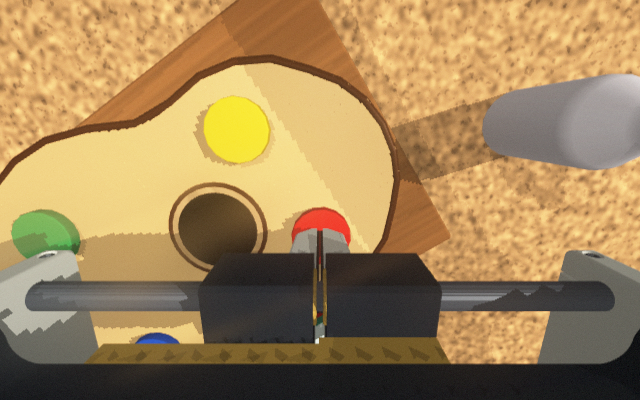

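The red disc (columns 292–350, centre 321) is centred on the fingertips (320). Pressing it the same way.

```bash
python3 -m handwheel '0 0 -0.003 0 0 0;0 0 -0.006 0 0 0;0 0 -0.008 0 0 0;0 0 -0.009 0 0 0;0 0 -0.01 0 0 0;0 0 -0.011 0 0 0;0 0 -0.012 0 0 0;0 0 -0.012 0 0 0;0 0 -0.012 0 0 0;0 0 -0.012 0 0 0;0 0 -0.012 0 0 0;0 0 -0.012 0 0 0;0 0 -0.012 0 0 0'; python3 - <<'E'
from h import *
s=r.observe();print(s['tool_pos'],s['force'])
p=r.capture('side')
cv2.imwrite('pics/s5z.png',cv2.resize(p['color'][150:270,240:400],None,fx=5,fy=5)[...,::-1])
E
```

```text
time: 9.52
tool_pos: [0.5911, 0.081, 0.1023]
tcp_rot: [0.17, 0.985, 0.0, 0.0]
force: [-0.3, 1.0, 4.8]
opening: 0.0006
[0.59108794 0.08097475 0.10225305] [-0.26644649  0.96109936  4.82524525]
```

View pics/s5z.png

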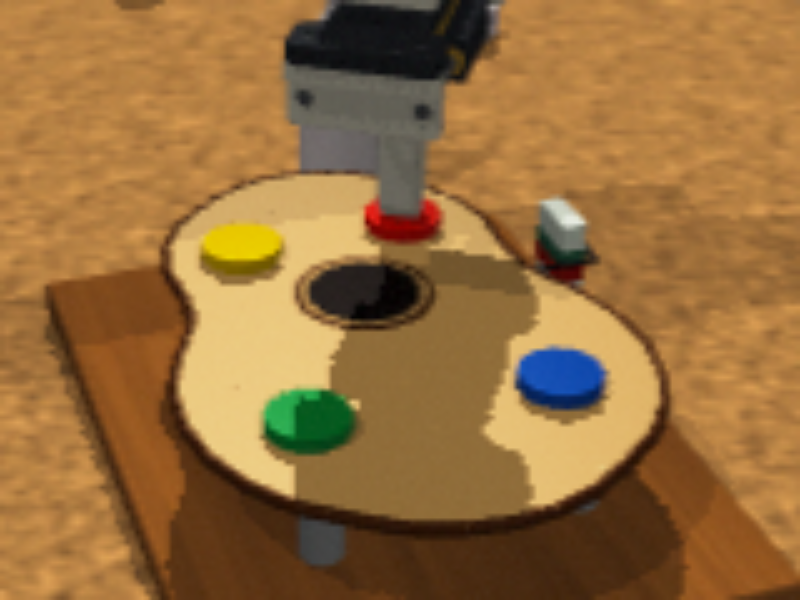

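The fingertips are on the red disc and the pointer reads the same as before. I'll hold a little longer, then withdraw upward.

```bash
python3 -m handwheel '0 0 0 0 0 0;0 0 0 0 0 0;0 0 0.004 0 0 0;0 0 0.01 0 0 0;0 0 0.02 0 0 0;0 0 0.05 0 0 0;0 0 0.09 0 0 0;0 0 0.12 0 0 0;0 0 0.14 0 0 0;0 0 0.14 0 0 0;0 0 0.14 0 0 0;0 0 0.14 0 0 0;0 0 0.14 0 0 0'; python3 - <<'E'
from h import *
s=r.observe();print(s['tool_pos'],s['force'])
for n in ['side','top']:
    p=r.capture(n)
    for k,v in pads(p).items():print(k,v)
    save(p,n+'6.png')
    if n=='side':cv2.imwrite('pics/s6z.png',cv2.resize(p['color'][150:270,240:400],None,fx=5,fy=5)[...,::-1])
E
```

```text
time: 10.65
tool_pos: [0.5896, 0.0807, 0.2405]
tcp_rot: [0.17, 0.985, -0.001, -0.002]
force: [-0.0, 0.1, 1.3]
opening: 0.0006
[0.58961029 0.08074003 0.24047474] [-0.00138103  0.07927581  1.25740163]
green [(np.int32(145), array([300.9, 230.6]), array([ 0.5294, -0.0939,  0.081 ]), array([ 0.529 , -0.0985,  0.0841]))]
red [(np.int32(115), array([319.9, 191. ]), array([0.5904, 0.0797, 0.081 ]), array([0.5898, 0.0754, 0.0833]))]
blue [(np.int32(155), array([351.7, 222.9]), array([ 0.6427, -0.0736,  0.081 ]), array([ 0.6417, -0.0777,  0.0838]))]
yellow [(np.int32(116), array([287.6, 196.8]), array([0.5079, 0.0559, 0.081 ]), array([0.5078, 0.0518, 0.0833]))]
green [(np.int32(205), array([376.8, 232.1]), array([ 0.5321, -0.0948,  0.081 ]), array([ 0.5319, -0.0946,  0.0827]))]
blue [(np.int32(195), array([363.7, 179.1]), array([ 0.6457, -0.0713,  0.081 ]), array([ 0.6452, -0.0711,  0.083 ]))]
```

View pics/s6z.png

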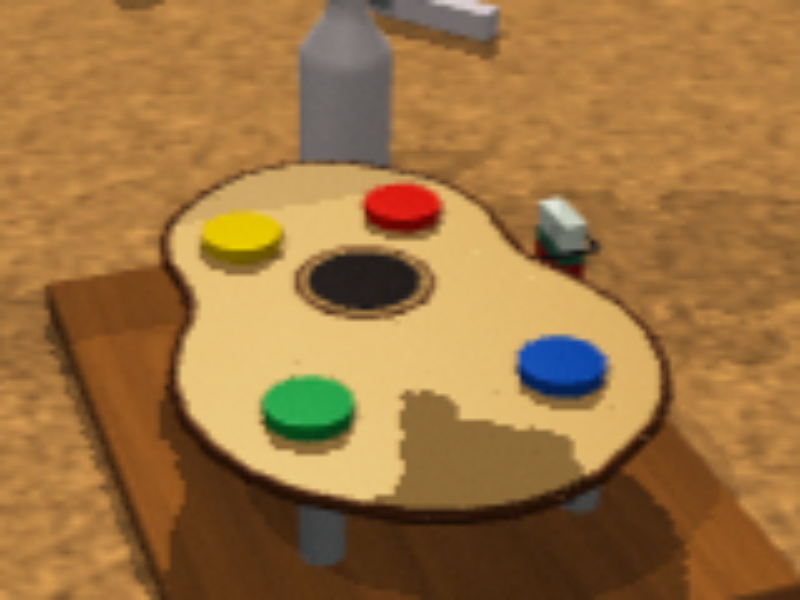

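View pics/side6.png

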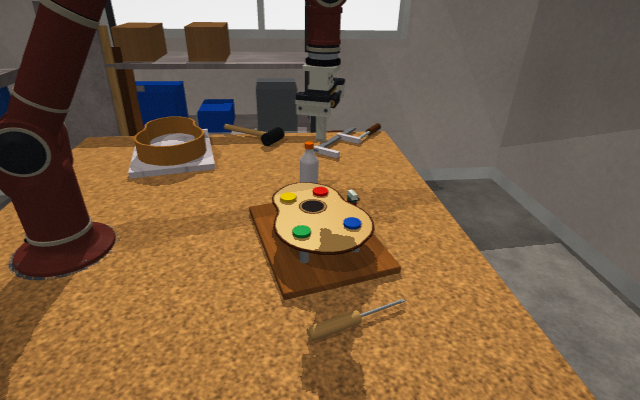

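The board is back up, and the discs, the bottle and the driver at (355,318) are where they started.

```bash
python3 -c "
from workcell import r
print(r.job_done())"
```

```text
the job is handed in; nothing more can be done
None
```

I pressed the green disc and then the red disc with closed fingertips, about 6–7 mm each by force and fingertip height. The measured force was about 5 N each time. I held each press for over 0.5 s, let the board rise fully between them, then withdrew straight up and handed the job in at about 10.8 s. The hand-in gives no verdict.

**Pointer and board:** In the side view the pointer stood in the green band, at the same reading during both presses. Afterwards the board was back at its starting height.

**Discs:** In the side view all four discs were within about 1 mm of where they started. In the last top view the arm hid red and yellow, so only green and blue could be checked there. They agreed.

**Bottle and screwdriver:** Both looked unmoved in the last side picture, but I did not measure them again.

**Disagreements:** The top and side cameras differed by about 3 mm on disc positions. The network's location for the green disc was about 4 px off, so I used colour centroids and wrist views instead. The last force reading showed 1.3 N with the arm in free air, likely because it was still settling.

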